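# Hook a support arm into the slotted stand and press it home

## Robot

A 6-joint arm with a two-finger parallel gripper is mounted at the origin on the work surface. World frame = base frame: x ahead of the robot, y to its left, z up, the work surface at z = 0. Lengths are in m, angles in rad, forces in N, time in s.
With the tool pointing down it reaches from about 0.25 to 0.725 m from the base axis. Payload 4 kg.
Tool frame: the origin (TCP) lies midway between the tips of the shut fingers; the grasp point (between the pads) lies 19 mm behind it; z points along the fingers, y is the line along which they close (so a half turn about z gives the same grasp; the last joint's range is limited). The gripper opens to 85 mm and grips with 20 to 120 N. Pads are 22 mm wide; open, the fingers measure 114 mm over their backs; the gripper's body (76 mm by 85 mm) begins 54 mm behind the grasp point. The pads swing forward as they close: fully open they stand 13 mm farther back than shut.
Start: joints at [1.254, 0.241, 0.005, 1.335, 0, 1.571], TCP at [0.156, 0.475, 0.231] pointing down, gripper open.
Joint ranges: [-2.72, 2.72], [-1.05, 1.87], [-1.09, 1.28], [-1.99, 2.15], [-1.42, 1.44], [-3.14, 3.14]. Speed limits (rad/s): [2.79, 2.79, 3.14, 3.14, 3.14, 3.14].

## Interface

Orientations are given as a unit quaternion [x, y, z, w].
In Python, from workcell import bot gives the robot as it stands.
- The arm moves only by the tool play_rows, never from a script. Its argument "moves" is a list of rows, each a list of 3 entries, a list of its own where there are three numbers: the opening, from -1 (shut) to 1 (fully open), then the shift along the tool's x, y, z in cm, then the turn, a rotation vector about the tool's x, y, z in rad. A call has 1 to 12 rows; each row shifts and turns the commanded pose from where the row before left it, along the tool's axes as they then stand; what a row does not reach is not made up. A row lasts 1/12 s, in which the tool goes at most 41.7 mm and 7.16 degrees, less where a joint would pass 70% of its speed; a pose out of reach is approached as far as the arm can. A call is refused whole if a number of a shift passes 4.17 or a number of a turn 0.125, either way. A call with a gripper value outside its range is refused whole. The fingers move at their own pace and stop on an object; the grip force is fixed at half the most. Time passes only in rows, so rows that do not move let the fingers close. It gives the time, the measured TCP pose, the force and the opening at its end, in the units of the state.
- bot.get_obs(): the state, without advancing time (a new reading comes with each control period).
- bot.camera(name): name is "side" or "top"; returns (picture, depth): 480x640x3 uint8, red, green, blue; 480x640 float32, m along the optical axis (not along the pixel's ray), 0 where there is no reading.
- bot.camera_info(name): a dict with "K" (3x3 intrinsics, pixels), "world_from_camera" (4x4, takes a point from camera to world coordinates). Camera axes: x right, y up, looking along -z (the intrinsics and any distortion apply to the point x, -y, -z); pixel columns grow to the right and rows downward; lengths in m; the calibration is good to about 2 mm. A picture is of the moment at which its call begins. camera_info takes no time and is no camera call.
- bot.job_done(): hands the job in, once; it reports no verdict.
The state is a dict: "clock": time; "joint_pos": joint angles; "joint_vel": joint speeds; "tau": joint torques, N m; "eef_pos": TCP position; "tool_rot": TCP orientation; "ft_force": force on the tool from outside, world axes, zero at the start; "ft_torque": the same for the moment, N m; "grip_width": finger opening in m.
Only numpy, scipy, OpenCV 4.12 (cv2) and the standard library are available. Lean on these libraries where they do the work, as an engineer would, in place of code of your own. Each camera call takes 0.05 s, during which the arm holds its last target. There are 200 camera calls.

## Task

Pick up the support arm that has two claws, hook both claws into the slots of the stand's two uprights and press it down until it is fully home and the spring latch has snapped out over its crossbar, then let go of it. Feel for the slots, and press firmly but without forcing the arm against the stand. Leave the other arm and the other things on the bench where they are.

Things in the scene. Friction and masses are not known exactly. Their poses are not given: they have to be found in the camera images.
- bracket: Loose aluminium support arm with claws, 0.24 kg, standing on its foot. Origin: middle of its rear face at the underside; x to the rear (claw side), y across, z up. Crossbar at the rear 80 mm wide, x -8 to 0, z 68 to 75. Two legs below it at y +-30, 16 mm wide, z 0 to 68, rear face x = 0. Foot rail x -80 to 0, z 0 to 6. Fitted, its axes are parallel to the stand's.
- bracket_grip (a point): Middle of the arm's rail, at x -50, y 0, z 78 mm of the arm: grip across y here. The rail is 12 mm wide, 18 mm high (z 69 to 87), from x -7 to -140 mm, with an upturned lip at its front end (to z 103).
- bracket_claws (a point): Midway between the two claws' lower tips (x 9, y 0, z 41 mm of the arm). The steel claws at y +-30 are 6 mm wide: necks z 63 to 73 stick out to x 11.5; hooks x 6.5 to 11.5 hang from them down to z 41, leaving a 6.5 mm gap before the legs' plane x = 0.
- stand: Fixed stand: base plate 150 x 170 x 10 mm, white slotted panel of two uprights 158 mm high. Origin: on the bench, directly below the middle of the panel's front face; x points from the face into the stand, y across, z up. Uprights at y +-30, 30 mm wide, front wall x 0 to 5, hollow behind. The arm is home with its origin at x -3 to 0, y 0 +- 9, z 35 +- 5.5 mm here; over 50 N on it, all contacts summed, is forcing.
- stand_slots (a point): Midway between the two slots' lower ends, as drawn (stand x 0, y 0, z 98). Slots at y +-30 mm, 10 mm wide, z 98 to 146. The rigid panel (latch too) is bolted through long holes, up to 7.5 mm sideways and 5.5 mm up or down from this point: feel for it. Push the arm in level, underside about 65 mm up, till its legs meet the face (off the slots it stops 11.5 mm short), then down.
- latch (a joint): Spring latch between the uprights: steel nose 16 mm wide, 6 mm out of the face, flat underside at z 111, sloping top to z 121 as drawn. Value in m: 0 = out (also snapped over the crossbar), about 0.004 = pushed back. Lowering the arm, its crossbar meets it 6 to 17 mm down; release, then press the rail's top 15 mm from the face with 6 to 20 N, some 18 mm to the stop.
- plain_arm: A similar but shorter aluminium arm (100 mm rail, 87 mm high) with a flat 70 x 87 mm flange with screw holes and no claws; not for this stand, leave it. Origin: underside, middle of the flange's face.
- hoop: Brass hoop lying flat, 150 mm across, 14 mm high; origin: centre of the underside.
- jar: Glass jar with steel lid, 68 mm across, 85 mm high; origin: centre of the underside.
- hammer: Hammer lying on the bench.
- wrench: Wrench lying on the bench.
- tape: Cardboard tape roll lying flat, 90 mm across, 25 mm high; origin: centre of the underside.
- tray: Grey open parts tray 120 x 180 x 35 mm; origin: centre of the underside.

How it is judged:
By the outcome, as a careful person would: the job done as asked, in the order asked, and still so for the second after the job is handed in, with the robot touching nothing.
It also fails if it takes over 61 s, if anything falls off the work surface, if the arm or the gripper's body presses on something with over 40 N, if the wrist force passes 120 N, or if a joint passes its speed limit or range.

## Working session

There is one attempt and no reset: what is moved stays moved. The work goes in short steps, Python scripts to look and compute and a tool call to move; the robot and the scene stay as the last step left them, time stands still between calls to the robot, and variables do not carry over. Pictures are saved under pics/ and viewed, on a budget of 10 in all, crops included, one or two more only if the job needs it, and the job is handed in when it is done.

Besides the shell and the picture viewer there is one more tool, called after "Call:" as a command line: name --argument value ..., lists and objects as JSON in quotes. play_rows: Moves the arm, as the interface text tells. Its arguments: {"type":"object","properties":{"moves":{"type":"array"}},"required":["moves"]}

```bash
mkdir -p pics; ls
cat > h.py <<'E'
from workcell import bot
import numpy as np, cv2
def snap(n):
    im,d=bot.camera(n); i=bot.camera_info(n); return im,d,np.array(i["K"]),np.array(i["world_from_camera"])
def cloud(d,K,T):
    v,u=np.mgrid[:d.shape[0],:d.shape[1]]
    p=np.stack([(u-K[0,2])/K[0,0]*d,-(v-K[1,2])/K[1,1]*d,-d],-1)
    return p@T[:3,:3].T+T[:3,3]
E
python3 - <<'E'
from h import *
for n in("top","side"):
    im,d,K,T=snap(n); cv2.imwrite(f"pics/{n}0.png",im[:,:,::-1]); np.savez(f"{n}0.npz",im=im,d=d,K=K,T=T); print(n,K.tolist(),T.round(3).tolist(),(d>0).mean())
    print(bot.camera_info(n).keys())
print(bot.get_obs())
E
```

```text
pics
top [[434.12563480527234, 0.0, 321.1842214853431], [0.0, 434.12563480527234, 237.36016788436768], [0.0, 0.0, 1.0]] [[-0.006, 0.982, -0.19, 0.324], [-1.0, -0.004, 0.012, -0.017], [0.011, 0.19, 0.982, 1.285], [0.0, 0.0, 0.0, 1.0]] 0.9959342447916667
dict_keys(['K', 'world_from_camera'])
side [[585.613995285572, 0.0, 314.4980114927851], [0.0, 585.613995285572, 241.1376382935824], [0.0, 0.0, 1.0]] [[0.932, 0.232, -0.279, 0.057], [-0.363, 0.63, -0.687, -1.219], [0.017, 0.742, 0.671, 1.247], [0.0, 0.0, 0.0, 1.0]] 0.9888020833333333
dict_keys(['K', 'world_from_camera'])
{'clock': 0.1, 'joint_pos': array([1.25399449e+00, 2.41328039e-01, 3.85143020e-03, 1.33518252e+00,
       2.52052080e-05, 1.57080023e+00]), 'joint_vel': array([-0.00106342, -0.00037784,  0.00308087,  0.00025585,  0.00059217,
       -0.0006333 ]), 'tau': array([-1.02449339e-04, -3.73137116e+01,  2.53009862e+01,  1.08175873e-02,
       -1.31997189e-05,  1.88415086e-06]), 'eef_pos': array([0.15558215, 0.47458642, 0.23050389]), 'tool_rot': array([ 1.57741220e-01,  9.87480045e-01, -9.17753548e-04, -1.59361710e-04]), 'ft_force': array([-0.00302072,  0.07947713, -0.12985743]), 'ft_torque': array([ 0.01113923, -0.00936892, -0.04424219]), 'grip_width': 0.08527235801634449}
```

View pics/top0.png

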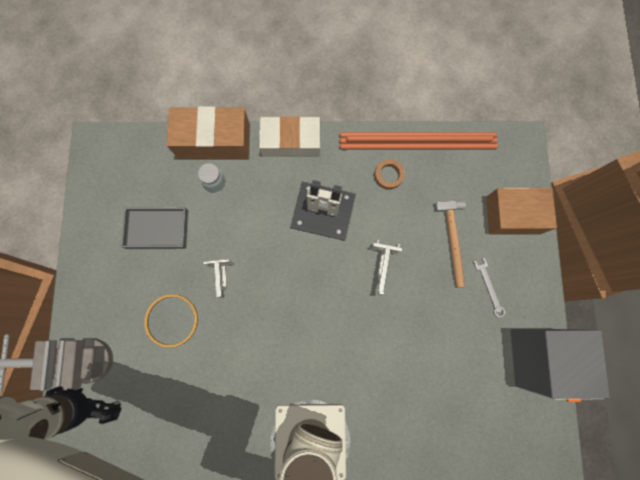

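View pics/side0.png

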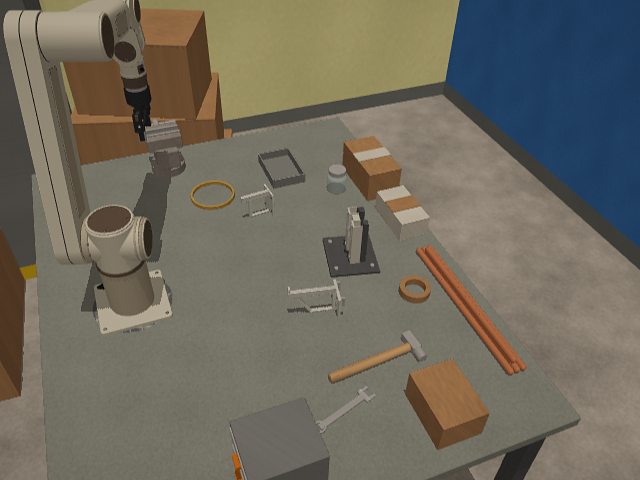

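The bracket is at top px (383,265), with two claw stubs and the longer rail. The plain arm is at (218,275) and the stand at (323,210), slightly turned. I'll zoom in and measure with the depth data.

Run:
```python
from h import *
z=np.load("top0.npz"); s=np.load("side0.npz")
a=cv2.resize(z["im"][170:305,280:415],(400,400),interpolation=2)
b=cv2.resize(s["im"][190:325,270:405],(400,400),interpolation=2)
cv2.imwrite("pics/z.png",np.hstack([a,b])[:,:,::-1])
for n,q,(r0,r1,c0,c1) in(("top",z,(235,300,365,410)),("side",s,(272,320,280,350))):
    P=cloud(q["d"],q["K"],q["T"])
    S=P[r0:r1,c0:c1].reshape(-1,3)
    print(n,"table",np.percentile(S[:,2],[5,10,50]),"max",S[:,2].max())
    for lo,hi in((.062,.080),(.080,.092),(.093,.12)):
        m=S[(S[:,2]>lo)&(S[:,2]<hi)]
        if len(m)<5: print(lo,len(m)); continue
        (c,sz,an)=cv2.minAreaRect((m[:,:2]*1000).astype(np.float32)); print(lo,len(m),m.mean(0).round(4),"rect",c,sz,an, m.min(0).round(3),m.max(0).round(3))
for n,q,(r0,r1,c0,c1) in(("top",z,(175,240,285,360)),("side",s,(195,280,315,385))):
    P=cloud(q["d"],q["K"],q["T"]); S=P[r0:r1,c0:c1].reshape(-1,3)
    for lo,hi in((.006,.016),(.09,.13),(.150,.175)):
        m=S[(S[:,2]>lo)&(S[:,2]<hi)]
        (c,sz,an)=cv2.minAreaRect((m[:,:2]*1000).astype(np.float32)); print(n,lo,len(m),m.mean(0).round(4),"rect",c,sz,an)
```

```text
top table [-0.00266343 -0.00165136  0.00187637] max 1.2851770908764175
0.062 125 [ 0.5186 -0.2172  0.0748] rect (476.2455139160156, -223.61061096191406) (153.5812225341797, 76.46715545654297) 3.0845019817352295 [ 0.398 -0.26   0.064] [ 0.551 -0.182  0.08 ]
0.08 208 [ 0.4655 -0.2071  0.0873] rect (467.7568664550781, -203.0531768798828) (43.97224807739258, 137.3023223876953) 68.0682601928711 [ 0.397 -0.249  0.08 ] [ 0.532 -0.188  0.092]
0.093 13 [ 0.4056 -0.1943  0.1019] rect (426.8400573730469, -199.08392333984375) (10.451156616210938, 58.92637634277344) 79.15888977050781 [ 0.399 -0.199  0.094] [ 0.457 -0.188  0.109]
side table [-0.00555797 -0.00436622  0.00015677] max 1.247141754080619
0.062 245 [ 0.4883 -0.2199  0.0729] rect (480.8533630371094, -200.4173583984375) (82.53246307373047, 151.3780975341797) 64.87348175048828 [ 0.396 -0.266  0.062] [ 0.552 -0.182  0.08 ]
0.08 216 [ 0.4644 -0.212   0.0852] rect (467.3562316894531, -213.072265625) (43.782493591308594, 137.21347045898438) 65.06303405761719 [ 0.396 -0.262  0.08 ] [ 0.53  -0.194  0.092]
0.093 13 [ 0.4072 -0.2013  0.099 ] rect 
[... 290 characters left out ...]
op 0.09 201 [ 0.6584 -0.0394  0.1118] rect (664.7169799804688, -42.5080680847168) (88.69613647460938, 52.007755279541016) 75.646484375
top 0.15 310 [ 0.6674 -0.042   0.1581] rect (667.2750244140625, -42.43666458129883) (89.77555084228516, 51.13473129272461) 76.1627197265625
side 0.006 1184 [ 0.6499 -0.0449  0.0099] rect (698.325927734375, 45.82536315917969) (399.1202697753906, 226.31600952148438) 70.24274444580078
side 0.09 244 [ 0.6547 -0.0701  0.1109] rect (663.5825805664062, -44.76419448852539) (103.69525146484375, 52.77626037597656) 82.7984848022461
side 0.15 236 [ 0.6668 -0.0491  0.1555] rect (666.885498046875, -45.63513946533203) (98.70988464355469, 50.28314208984375) 77.39923095703125
```

View pics/z.png

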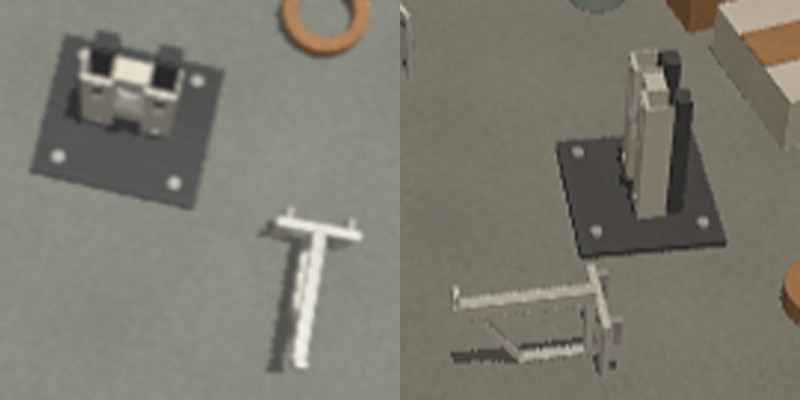

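Both views confirm it: the claw stubs are on the crossbar at about (289,213) and (350,222) in the left crop. The stand's face points toward the robot, turned by about 13°. Next I'll cast mask contours onto planes of known height.

```bash
cat >> h.py <<'E'
def ray(uv,h,K,T):
    uv=np.atleast_2d(np.asarray(uv,float))
    r=np.stack([(uv[:,0]-K[0,2])/K[0,0],-(uv[:,1]-K[1,2])/K[1,1],-np.ones(len(uv))],1)@T[:3,:3].T
    return T[:3,3]+r*((h-T[2,3])/r[:,2])[:,None]
def proj(p,K,T):
    c=(np.atleast_2d(p)-T[:3,3])@T[:3,:3]
    return np.stack([K[0,0]*c[:,0]/-c[:,2]+K[0,2],K[1,1]*-c[:,1]/-c[:,2]+K[1,2]],1)
E
python3 - <<'E'
from h import *
z=np.load("top0.npz"); im,d,K,T=z["im"],z["d"],z["K"],z["T"]
hsv=cv2.cvtColor(im,cv2.COLOR_RGB2HSV)
def show(r0,r1,c0,c1):
    for r in range(r0,r1): print(r,' '.join('%3d'%v for v in hsv[r,c0:c1,2]))
P=cloud(d,K,T)
# rail
m=np.zeros(d.shape,bool); m[235:300,365:412]=True
w=m&(hsv[...,2]>165)
v,u=np.nonzero(w); 
W=ray(np.c_[u,v],.087,K,T)
mid=(W[:,0]<.52)&(W[:,0]>.415)
# per row mean (rail)
rows=[(v0,u[(v==v0)&mid].min(),u[(v==v0)&mid].max()) for v0 in np.unique(v[mid])]
print(rows[:],v.min(),v.max())
# plate
dk=(hsv[...,2]<75); m=np.zeros(d.shape,np.uint8); m[175:245,283:362]=255
c,_=cv2.findContours((dk*m).astype(np.uint8),0,2); c=max(c,key=cv2.contourArea)
R=cv2.minAreaRect(ray(cv2.convexHull(c)[:,0],.01,K,T)[:,:2].astype(np.float32)*1000); print("plate",R,cv2.boxPoints(R))
big=cv2.resize(im[175:235,295:355],(780,780),interpolation=0)
cv2.imwrite("pics/stand.png",big[:590,:,::-1])
show(186,202,300,348)
print((P[186:202,300:348,2]*1000).astype(int)[::2,::2])
E
```

```text
[(np.int64(250), np.int64(385), np.int64(401)), (np.int64(251), np.int64(385), np.int64(389)), (np.int64(252), np.int64(385), np.int64(389)), (np.int64(253), np.int64(385), np.int64(389)), (np.int64(254), np.int64(385), np.int64(389)), (np.int64(255), np.int64(382), np.int64(389)), (np.int64(256), np.int64(381), np.int64(388)), (np.int64(257), np.int64(381), np.int64(388)), (np.int64(258), np.int64(381), np.int64(388)), (np.int64(259), np.int64(381), np.int64(388)), (np.int64(260), np.int64(381), np.int64(388)), (np.int64(261), np.int64(381), np.int64(387)), (np.int64(262), np.int64(380), np.int64(387)), (np.int64(263), np.int64(380), np.int64(387)), (np.int64(264), np.int64(380), np.int64(387)), (np.int64(265), np.int64(380), np.int64(387)), (np.int64(266), np.int64(380), np.int64(387)), (np.int64(267), np.int64(380), np.int64(387)), (np.int64(268), np.int64(380), np.int64(386)), (np.int64(269), np.int64(379), np.int64(386)), (np.int64(270), np.int64(379), np.int64(386)), (np.int64(271), np.int64(379), np.int64(386)), (np.int64(272), np.int64(379), np.int64(386)), (np.int64(273), np
[... 4341 characters left out ...]
8  153  156  156   15
    12   10   10  162  159  160  162    4    0    0]
 [   9   11    9   13  158  106  108  112  119  117  155  159  160  156
   158  153  150  151  158  155  158   12   15   10]
 [   8   15    9   12  158   95   90   93   95  160  155  156  157  154
   153  153  132  136  141  146  147    8    8    9]
 [   7    9   11   10  156  158  161  159   74  160  150  155  158  156
   159  155  113  121  119  123  129   10   13   17]
 [  17   17   11    6  140  146  159  155  160  145  141  145  146  148
   158  151   89   99  102  108  158   14    7   12]
 [  10   14    4    9  119  123   22  129  141  123   49  125  127  137
   139  155  159   78   83   91  157   13   13   11]]
```

View pics/stand.png

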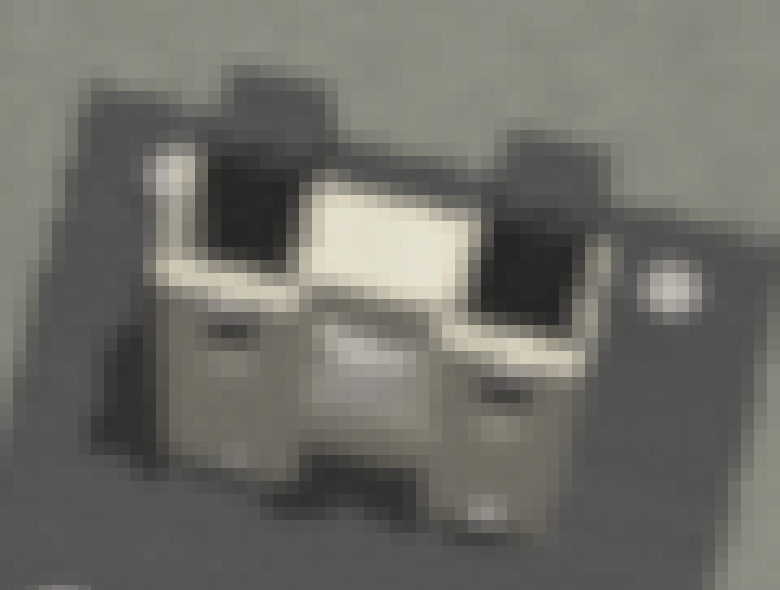

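The crop shows the outer ends of the uprights' front top edge at crop (155,285) and (583,372), and the slots at (232,332) and (505,392). Both pairs have the same midpoint column.

Run:
```python
from h import *
z=np.load("top0.npz"); im,d,K,T=z["im"],z["d"],z["K"],z["T"]
V=cv2.cvtColor(im,cv2.COLOR_RGB2HSV)[...,2].astype(float)
c=np.array([[155,285],[583,372],[297,312],[440,342]])/13+[294.5,174.5]
A=ray(c,.158,K,T); print("stand front top pts",A.round(4)); dv=A[1]-A[0]; print("len",np.linalg.norm(dv),"yaw",np.degrees(np.arctan2(dv[0],-dv[1])))
# also by plate mask: white screw heads
for r in range(238,256): print(r,' '.join('%3d'%v for v in V[r,368:408]))
print("lip"); 
for r in range(284,298): print(r,' '.join('%3d'%v for v in V[r,374:392]))
# rail right edge subpixel
pts=[]
for r in range(256,287):
    row=V[r,380:396]; 
    i=max(k for k in range(15) if row[k]>160 and row[k+1]<=160); pts.append((380+i+(row[i]-160)/(row[i]-row[i+1]),r))
E=ray(pts,.087,K,T)[:,:2]; k=np.polyfit(E[:,0],E[:,1],1); ang=np.arctan(k[0]); print("rail right edge dy/dx",k,"yaw",np.degrees(ang),"resid",np.std(E[:,1]-np.polyval(k,E[:,0])))
print("rail centre y at x=.43,.48,.53:",[np.polyval(k,x)+.006/np.cos(ang) for x in(.43,.48,.53)])
```

```text
stand front top pts [[ 0.6548  0.0073  0.158 ]
 [ 0.6359 -0.0811  0.158 ]
 [ 0.649  -0.0221  0.158 ]
 [ 0.6424 -0.0516  0.158 ]]
len 0.09043900581559346 yaw -12.062656367931773
238 142 140 141 141 142 144 145 143 143 144 143 144 143 142 142 141 139 140 139 140 140 140 141 141 140 141 140 141 140 140 140 139 138 138 140 139 139 140 139 140
239 143 141 142 142 142 143 144 142 142 152 156 149 143 143 140 141 140 140 139 139 139 140 142 141 140 141 141 141 141 143 141 141 140 139 139 140 140 140 140 139
240 142 142 142 143 143 140 140 136 146 172 178 159 144 142 141 141 141 142 141 140 139 139 139 140 140 141 142 142 143 143 142 142 141 140 139 140 142 141 141 140
241 142 141 142 143 142 142 138 129 144 180 183 156 141 140 140 139 142 144 145 143 141 140 139 140 140 141 141 140 141 141 140 140 139 139 138 140 142 143 142 140
242 141 140 141 142 142 148 154 150 161 192 185 156 142 141 138 139 141 144 144 144 142 141 140 139 138 139 139 138 139 139 140 139 140 138 137 138 142 143 142 141
243 141 141 137 134 142 164 197 205 204 214 202 175 164 156 147 142 142 144 144 142 142 142 141 138 138
[... 2630 characters left out ...]
41 141 143
292  88 112 133 127 127 179 230 239 233 201 153 140 141 141 142 141 141 141
293  88 112 133 129 124 162 209 230 228 200 155 140 140 141 143 142 141 142
294  88 109 132 133 127 131 144 156 159 157 143 138 138 140 142 142 142 140
295 103 117 133 137 135 131 131 129 134 138 138 137 137 139 142 141 139 138
296 130 133 138 140 138 137 137 137 137 139 139 138 138 139 141 139 138 138
297 137 136 139 140 138 139 138 138 138 139 138 139 140 140 139 139 139 140
rail right edge dy/dx [-0.20128126 -0.12102281] yaw -11.38050258533515 resid 0.0003793043668279437
rail centre y at x=.43,.48,.53: [np.float64(-0.20145341577313303), np.float64(-0.21151747898800388), np.float64(-0.22158154220287474)]
```

Run:
```python
from h import *
z=np.load("top0.npz"); im,d,K,T=z["im"],z["d"],z["K"],z["T"]
V=cv2.cvtColor(im,cv2.COLOR_RGB2HSV)[...,2].astype(float)
def edge(rows,c0,c1,sgn):
    o=[]
    for r in rows:
        row=V[r,c0:c1]; ks=[k for k in range(len(row)-1) if (row[k]-112)*(row[k+1]-112)<=0 and sgn*(row[k+1]-row[k])>0]
        if ks:
            k=ks[-1] if sgn>0 else ks[0]; o.append((c0+k+(112-row[k])/(row[k+1]-row[k]),r))
    return ray(o,.01,K,T)[:,:2]
for n,E in(("L",edge(range(190,222),285,305,-1)),("R",edge(range(202,232),340,362,1))):
    k=np.polyfit(E[:,0],E[:,1],1); e=np.abs(E[:,1]-np.polyval(k,E[:,0])); E=E[e<2*np.median(e)+1e-4]; k=np.polyfit(E[:,0],E[:,1],1)
    print(n,len(E),k,"yaw",np.degrees(np.arctan(k[0])),np.std(E[:,1]-np.polyval(k,E[:,0])), "y@.62",np.polyval(k,.62))
c=ray([[373.3,242.7],[401.5,247.4]],.075,K,T); dv=c[1]-c[0]; print("crossbar",c.round(4),np.linalg.norm(dv),np.degrees(np.arctan2(dv[0],-dv[1])),"mid",c.mean(0))
for h in(.069,.103): print("lip front",h,ray([[382.0,293.8]],h,K,T))
# side view: rear crossbar/rail overlay check
s=np.load("side0.npz"); 
yaw=np.radians(-11.5); O=np.array([*c.mean(0)[:2],0]); X=np.array([np.cos(yaw),np.sin(yaw),0]);Y=np.array([-np.sin(yaw),np.cos(yaw),0])
sim=s["im"].copy(); sc=6; r0,c0=262,282; big=cv2.resize(sim[r0:r0+70,c0:c0+80],None,fx=sc,fy=sc,interpolation=2).copy()
def ln(a,b,col=(255,0,0)):
    q=proj(np.array([O+X*p[0]*.001+Y*p[1]*.001+np.array([0,0,p[2]*.001]) for p in(a,b)]),s["K"],s["T"]); q=((q-[c0,r0]+.5)*sc).astype(int); cv2.line(big,tuple(map(int,q[0])),tuple(map(int,q[1])),col,1)
ln((-140,0,87),(-7,0,87)); ln((0,-40,75),(0,40,75)); ln((0,-38,0),(0,-38,68)); ln((-80,0,6),(0,0,6)); 
O=np.array([.6454,-.0369,0]);yaw=np.radians(-12.0); X=np.array([np.cos(yaw),np.sin(yaw),0]);Y=np.array([-np.sin(yaw),np.cos(yaw),0])
r0,c0=195,315; b2=cv2.resize(sim[r0:r0+85,c0:c0+50],None,fx=5,fy=5,interpolation=2).copy(); b1=big; big=b2; sc=5
for yy in(-45,45): ln((0,yy,10),(0,yy,158)); 
ln((0,-45,158),(0,45,158)); ln((0,-30,98),(0,-30,146),(0,0,255)); ln((0,30,98),(0,30,146),(0,0,255))
out=np.zeros((430,740,3),np.uint8); out[:420,:480]=b1; out[:425,485:735]=b2; cv2.imwrite("pics/ov.png",out[:,:,::-1])
```

```text
L 29 [-0.23644197  0.20360771] yaw -13.302821042148375 0.00034049522327765836 y@.62 0.0570136925397397
R 24 [-0.2443241   0.03343582] yaw -13.729761642365968 0.00018876392220533756 y@.62 -0.11804511776349892
crossbar [[ 0.5425 -0.1806  0.075 ]
 [ 0.5286 -0.2602  0.075 ]] 0.08080960134331618 -9.86991458164199 mid [ 0.53553127 -0.22036575  0.075     ]
lip front 0.069 [[ 0.39869237 -0.20146736  0.069     ]]
lip front 0.103 [[ 0.39661703 -0.19632401  0.103     ]]
```

View pics/ov.png

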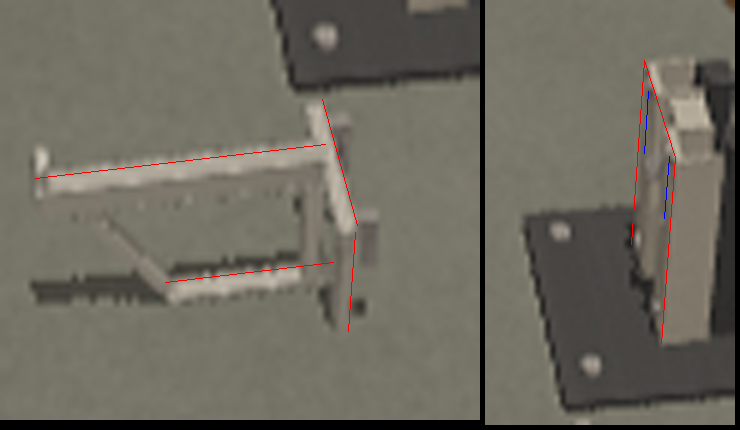

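The overlay agrees to 1–2 px. From the plate edges the stand's yaw is −13.5°, and from the rail the bracket's yaw is −11.4°. The panel mid-face is at (0.6454,−0.0369) and the grip point at about (0.4865,−0.2128). Moving now.

Call:
play_rows --moves '[[1, [-2.6, -2.7, 0], [0, 0, 0]], [1, [-2.6, -2.7, 0], [0, 0, 0]], [1, [-2.6, -2.7, 0], [0, 0, 0]], [1, [-2.6, -2.7, 0], [0, 0, 0]], [1, [-2.6, -2.7, 0], [0, 0, 0]], [1, [-2.6, -2.7, 0], [0, 0, 0]], [1, [-2.6, -2.7, 0], [0, 0, 0]], [1, [-2.6, -2.7, 0], [0, 0, 0]], [1, [-2.6, -2.7, 0], [0, 0, 0]], [1, [-2.6, -2.7, 0], [0, 0, 0]], [1, [-2.6, -2.7, 0], [0, 0, 0]], [1, [-2.6, -2.7, 0], [0, 0, 0]]]'

```text
clock: 1.1
eef_pos: [0.3514, 0.0682, 0.2312]
tool_rot: [0.158, 0.987, 0.0, 0.0]
ft_force: [1.4, 0.4, 0.2]
grip_width: 0.0851
```

```bash
cat > g.py <<'E'
# usage: g.py x y z yaw_deg(bracket)  -> remaining move in tool axes (cm, rad); also stand-frame coords
import sys; from h import *; from scipy.spatial.transform import Rotation as R
o=bot.get_obs(); q=R.from_quat(o["tool_rot"]); M=q.as_matrix(); p=o["eef_pos"]
print("t",round(o["clock"],2),"tcp",p.round(4),"j",o["joint_pos"].round(2),"F",o["ft_force"].round(1),"w",round(o["grip_width"],4))
print("bracket yaw of tool",np.degrees(np.arctan2(-M[1,0],-M[0,0])).round(2),"z axis",M[:,2].round(3))
if len(sys.argv)>3:
    t=np.array(list(map(float,sys.argv[1:4]))); print("move cm",(100*(M.T@(t-p))).round(2))
if len(sys.argv)>4:
    a=np.radians(float(sys.argv[4])); D=np.array([[-np.cos(a),-np.sin(a),0],[-np.sin(a),np.cos(a),0],[0,0,-1]]).T
    print("turn",(q.inv()*R.from_matrix(np.array([[-np.cos(a),-np.sin(a),0],[-np.sin(a),np.cos(a),0],[0,0,-1.]]))).as_rotvec().round(4))
yaw=np.radians(-13.5); d=p-[.6454,-.0369,0]; print("stand mm",[round(1000*v,1) for v in(d[0]*np.cos(yaw)+d[1]*np.sin(yaw),-d[0]*np.sin(yaw)+d[1]*np.cos(yaw),p[2])])
E
python3 g.py .4865 -.2128 .13 -11.4
```

```text
t 1.1 tcp [0.3514 0.0682 0.2312] j [ 0.19 -0.04 -0.32  1.3   0.    0.51] F [1.4 0.4 0.2] w 0.0851
bracket yaw of tool -18.15 z axis [ 0.  0. -1.]
move cm [-21.59 -22.49  10.12]
turn [ 1.000e-04  0.000e+00 -1.178e-01]
stand mm [np.float64(-310.4), np.float64(33.6), np.float64(231.2)]
```

Call:
play_rows --moves '[[1, [-2.6, -2.7, 0], [0, 0, 0]], [1, [-2.6, -2.7, 0], [0, 0, 0]], [1, [-2.6, -2.7, 0], [0, 0, 0]], [1, [-2.6, -2.7, 0], [0, 0, 0]], [1, [-2.6, -2.7, 0], [0, 0, 0]], [1, [-2.6, -2.7, 0], [0, 0, 0]], [1, [-2.6, -2.7, 0], [0, 0, 0]], [1, [-2.3, -2.4, 2.0], [0, 0, 0]], [1, [0, 0, 3], [0, 0, -0.118]], [1, [0, 0, 3], [0, 0, 0]], [1, [0, 0, 2], [0, 0, 0]], [1, [0, 0, 0], [0, 0, 0]]]'

```text
clock: 2.1
eef_pos: [0.4758, -0.195, 0.126]
tool_rot: [0.1, 0.995, 0.002, -0.005]
ft_force: [-0.5, 0.4, -0.4]
grip_width: 0.0856
```

```bash
python3 g.py .4865 -.2128 .059 -11.4
python3 - <<'E'
from h import *
o=[]
for n in("top","side"):
    im,d,K,T=snap(n); u,v=proj([.5,-.21,.08],K,T)[0].astype(int); o.append(cv2.resize(im[v-50:v+50,u-50:u+50],(400,400),interpolation=2))
cv2.imwrite("pics/g1.png",np.hstack(o)[:,:,::-1])
E
```

```text
t 2.1 tcp [ 0.4758 -0.195   0.126 ] j [-0.39  0.35 -0.13  1.1   0.   -0.19] F [-0.5  0.4 -0.4] w 0.0856
bracket yaw of tool -11.43 z axis [-0.01   0.004 -1.   ]
move cm [-1.47 -1.55  6.68]
turn [ 0.0021 -0.0108 -0.0006]
stand mm [np.float64(-128.0), np.float64(-193.3), np.float64(126.0)]
```

View pics/g1.png

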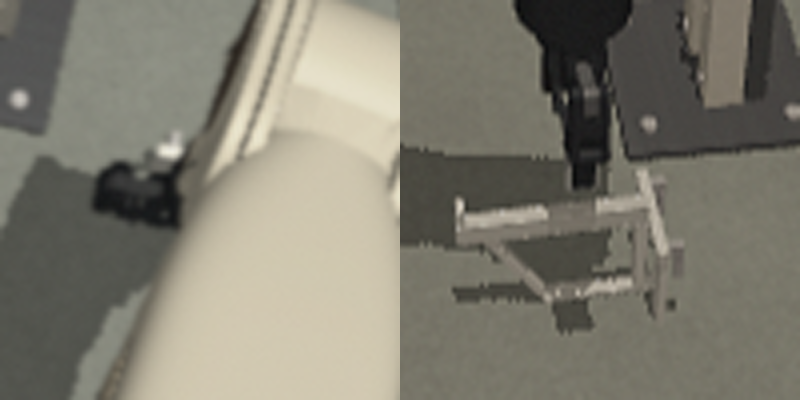

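The side view shows the fingers above and behind the rail, with about 15 mm of correction left in each axis.

Call:
play_rows --moves '[[1, [-0.75, -0.75, 0], [0, 0, 0]], [1, [-0.75, -0.8, 0], [0, 0, 0]], [1, [0, 0, 0], [0, 0, 0]], [1, [0, 0, 0], [0, 0, 0]]]'

```text
clock: 2.53
eef_pos: [0.4928, -0.2155, 0.1326]
tool_rot: [0.1, 0.995, -0.0, 0.001]
ft_force: [0.1, -0.1, -0.8]
grip_width: 0.0854
```

```bash
python3 g.py .4865 -.2128 .059 -11.4
```

```text
t 2.53 tcp [ 0.4928 -0.2155  0.1326] j [-0.41  0.37 -0.07  1.12  0.   -0.21] F [ 0.1 -0.1 -0.8] w 0.0854
bracket yaw of tool -11.44 z axis [ 0.003 -0.001 -1.   ]
move cm [0.69 0.14 7.36]
turn [-0.0006  0.003  -0.0007]
stand mm [np.float64(-106.7), np.float64(-209.3), np.float64(132.6)]
```

Call:
play_rows --moves '[[1, [0.3, 0.05, 1.5], [0, 0, 0]], [1, [0.3, 0.05, 2], [0, 0, 0]], [1, [0, 0, 2], [0, 0, 0]], [1, [0, 0, 1.3], [0, 0, 0]], [1, [0, 0, 0.5], [0, 0, 0]], [1, [0, 0, 0], [0, 0, 0]], [1, [0, 0, 0], [0, 0, 0]]]'

```text
clock: 3.12
eef_pos: [0.4861, -0.2124, 0.059]
tool_rot: [0.099, 0.995, -0.0, 0.0]
ft_force: [1.0, -0.4, 0.2]
grip_width: 0.0857
```

```bash
python3 g.py .4865 -.2128 .059 -11.4
```

```text
t 3.12 tcp [ 0.4861 -0.2124  0.059 ] j [-0.41  0.44 -0.19  0.94  0.   -0.21] F [ 1.  -0.4  0.2] w 0.0857
bracket yaw of tool -11.39 z axis [ 0.001 -0.    -1.   ]
move cm [-0.04 -0.03 -0.  ]
turn [-0.0001  0.0008  0.0002]
stand mm [np.float64(-113.9), np.float64(-207.8), np.float64(59.0)]
```

Call:
play_rows --moves '[[-1, [0, 0, 0], [0, 0, 0]], [-1, [0, 0, 0], [0, 0, 0]], [-1, [0, 0, 0], [0, 0, 0]], [-1, [0, 0, 0], [0, 0, 0]], [-1, [0, 0, 0], [0, 0, 0]], [-1, [0, 0, 0], [0, 0, 0]], [-1, [0, 0, 0], [0, 0, 0]], [-1, [0, 0, 0], [0, 0, 0]], [-1, [0, 0, 0], [0, 0, 0]], [-1, [0, 0, 0], [0, 0, 0]]]'

```text
clock: 3.95
eef_pos: [0.486, -0.212, 0.0586]
tool_rot: [0.099, 0.995, 0.0, 0.0]
ft_force: [-0.2, 1.6, 3.3]
grip_width: 0.0111
```

Call:
play_rows --moves '[[-1, [0, 0, -1], [0, 0, 0]], [-1, [0, 0, -2], [0, 0, 0]], [-1, [0, 0, -2], [0, 0, 0]], [-1, [0, 0, -1], [0, 0, 0]], [-1, [0, 0, -0.5], [0, 0, -0.037]], [-1, [0, 0, 0], [0, 0, 0]], [-1, [0, 0, 0], [0, 0, 0]]]'

```text
clock: 4.53
eef_pos: [0.4854, -0.2123, 0.1232]
tool_rot: [0.081, 0.997, -0.0, -0.0]
ft_force: [-0.1, -0.1, -3.4]
grip_width: 0.0111
```

```bash
python3 - <<'E'
import numpy as np
a=np.radians(-13.5); print(np.array([.6454,-.0369])-.0855*np.array([np.cos(a),np.sin(a)]))
E
python3 g.py .5623 -.0169 .124 -13.5
```

```text
[ 0.56226237 -0.01694042]
t 4.53 tcp [ 0.4854 -0.2123  0.1232] j [-0.41  0.37 -0.11  1.09 -0.   -0.25] F [-0.1 -0.1 -3.4] w 0.0111
bracket yaw of tool -9.32 z axis [-0. -0. -1.]
move cm [-4.42 20.52 -0.09]
turn [-0.0003 -0.0004  0.0729]
stand mm [np.float64(-114.6), np.float64(-207.9), np.float64(123.2)]
```

Call:
play_rows --moves '[[-1, [-0.2, 1.0, 0], [0, 0, 0]], [-1, [-0.3, 2.0, 0], [0, 0, 0]], [-1, [-0.4, 2.5, 0], [0, 0, 0]], [-1, [-0.5, 2.5, 0], [0, 0, 0]], [-1, [-0.6, 2.5, 0], [0, 0, 0]], [-1, [-0.6, 2.5, 0], [0, 0, 0]], [-1, [-0.6, 2.5, 0], [0, 0, 0]], [-1, [-0.6, 2.5, 0], [0, 0, 0]], [-1, [-0.4, 1.5, 0], [0, 0, 0]], [-1, [-0.2, 1.0, -0.1], [0, 0, 0.073]], [-1, [0, 0, 0], [0, 0, 0]], [-1, [0, 0, 0], [0, 0, 0]]]'

```text
clock: 5.53
eef_pos: [0.5615, -0.0161, 0.1233]
tool_rot: [0.116, 0.993, -0.0, -0.001]
ft_force: [-0.5, -0.5, -2.9]
grip_width: 0.0112
```

```bash
python3 g.py .5623 -.0169 .124 -13.5
python3 - <<'E'
from h import *
o=[]
for n in("top","side"):
    im,d,K,T=snap(n); np.savez(f"{n}1.npz",im=im,d=d,K=K,T=T); u,v=proj([.62,-.03,.12],K,T)[0].astype(int); o.append(cv2.resize(im[v-40:v+40,u-40:u+40],(400,400),interpolation=2)); print(u,v)
cv2.imwrite("pics/g2.png",np.hstack(o)[:,:,::-1])
E
```

```text
t 5.53 tcp [ 0.5615 -0.0161  0.1233] j [-0.03  0.43 -0.01  1.13 -0.    0.2 ] F [-0.5 -0.5 -2.9] w 0.0112
bracket yaw of tool -13.28 z axis [-0.002 -0.    -1.   ]
move cm [-0.09 -0.06 -0.07]
turn [-0.0007 -0.0019  0.0038]
stand mm [np.float64(-86.4), np.float64(0.6), np.float64(123.3)]
320 212
339 226
```

View pics/g2.png

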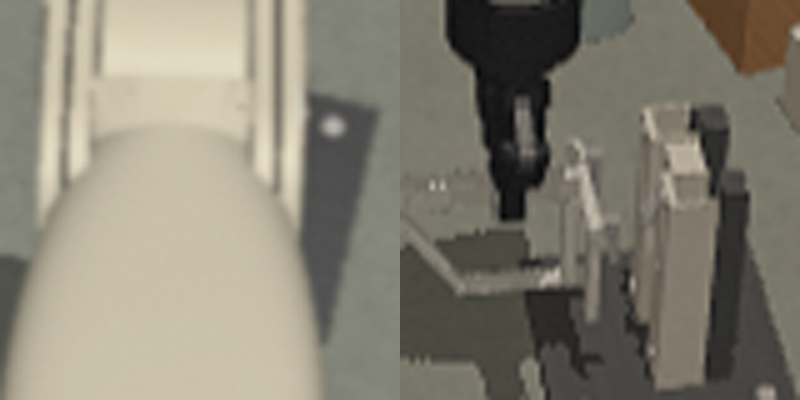

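The side view shows the bracket held level about 35 mm in front of the panel. The top view is blocked by the arm. Advancing to feel for the slots.

Call:
play_rows --moves '[[-1, [-0.8, -0.05, 0], [0, 0, 0]], [-1, [-0.8, 0, 0], [0, 0, 0]], [-1, [-0.4, 0, 0], [0, 0, 0]], [-1, [0, 0, 0], [0, 0, 0]], [-1, [-0.2, 0, 0], [0, 0, 0]], [-1, [-0.2, 0, 0], [0, 0, 0]], [-1, [-0.2, 0, 0], [0, 0, 0]], [-1, [0, 0, 0], [0, 0, 0]]]'

```text
clock: 6.3
eef_pos: [0.5876, -0.0236, 0.1243]
tool_rot: [0.117, 0.993, 0.0, 0.0]
ft_force: [0.1, 0.5, -2.0]
grip_width: 0.0112
```

```bash
python3 g.py
```

```text
t 6.3 tcp [ 0.5876 -0.0236  0.1243] j [-0.04  0.48  0.06  1.16 -0.    0.19] F [ 0.1  0.5 -2. ] w 0.0112
bracket yaw of tool -13.46 z axis [ 0. -0. -1.]
stand mm [np.float64(-59.3), np.float64(-0.6), np.float64(124.3)]
```

Call:
play_rows --moves '[[-1, [-0.15, 0, 0], [0, 0, 0]], [-1, [-0.15, 0, 0], [0, 0, 0]], [-1, [0, 0, 0], [0, 0, 0]]]'

```text
clock: 6.55
eef_pos: [0.5905, -0.0242, 0.1243]
tool_rot: [0.117, 0.993, -0.0, 0.0]
ft_force: [0.0, -0.5, -2.9]
grip_width: 0.0107
```

```bash
python3 g.py
```

```text
t 6.55 tcp [ 0.5905 -0.0242  0.1243] j [-0.04  0.48  0.07  1.16 -0.    0.19] F [ 0.  -0.5 -2.9] w 0.0107
bracket yaw of tool -13.45 z axis [ 0. -0. -1.]
stand mm [np.float64(-56.3), np.float64(-0.5), np.float64(124.3)]
```

Call:
play_rows --moves '[[-1, [-0.15, 0, 0], [0, 0, 0]], [-1, [-0.1, 0, 0], [0, 0, 0]], [-1, [0, 0, 0], [0, 0, 0]]]'

```text
clock: 6.8
eef_pos: [0.5929, -0.0248, 0.1243]
tool_rot: [0.117, 0.993, -0.0, 0.0]
ft_force: [-0.1, -0.8, -3.2]
grip_width: 0.0109
```

```bash
python3 g.py
```

```text
t 6.8 tcp [ 0.5929 -0.0248  0.1243] j [-0.04  0.49  0.08  1.16 -0.    0.19] F [-0.1 -0.8 -3.2] w 0.0109
bracket yaw of tool -13.45 z axis [ 0. -0. -1.]
stand mm [np.float64(-53.8), np.float64(-0.5), np.float64(124.3)]
```

Call:
play_rows --moves '[[-1, [-0.15, 0, 0], [0, 0, 0]], [-1, [-0.1, 0, 0], [0, 0, 0]], [-1, [0, 0, 0], [0, 0, 0]]]'

```text
clock: 7.05
eef_pos: [0.5954, -0.0254, 0.1243]
tool_rot: [0.117, 0.993, 0.0, 0.0]
ft_force: [0.1, 0.5, -2.2]
grip_width: 0.0106
```

```bash
python3 g.py
```

```text
t 7.05 tcp [ 0.5954 -0.0254  0.1243] j [-0.04  0.49  0.09  1.17 -0.    0.19] F [ 0.1  0.5 -2.2] w 0.0106
bracket yaw of tool -13.46 z axis [ 0. -0. -1.]
stand mm [np.float64(-51.3), np.float64(-0.5), np.float64(124.3)]
```

Call:
play_rows --moves '[[-1, [-0.1, 0, 0], [0, 0, 0]], [-1, [-0.1, 0, 0], [0, 0, 0]], [-1, [0, 0, 0], [0, 0, 0]]]'

```text
clock: 7.3
eef_pos: [0.5972, -0.0259, 0.1243]
tool_rot: [0.117, 0.993, 0.0, -0.0]
ft_force: [0.5, -0.4, -1.9]
grip_width: 0.0112
```

```bash
python3 g.py
```

```text
t 7.3 tcp [ 0.5972 -0.0259  0.1243] j [-0.04  0.5   0.09  1.17  0.    0.19] F [ 0.5 -0.4 -1.9] w 0.0112
bracket yaw of tool -13.45 z axis [-0.  0. -1.]
stand mm [np.float64(-49.5), np.float64(-0.5), np.float64(124.3)]
```

Call:
play_rows --moves '[[-1, [-0.1, 0, 0], [0, 0, 0]], [-1, [-0.1, 0, 0], [0, 0, 0]], [-1, [0, 0, 0], [0, 0, 0]]]'

```text
clock: 7.55
eef_pos: [0.5976, -0.026, 0.1241]
tool_rot: [0.117, 0.993, 0.0, -0.002]
ft_force: [-5.6, 0.7, 0.3]
grip_width: 0.0111
```

```bash
python3 g.py
python3 - <<'E'
from h import *
im,d,K,T=snap("side"); u,v=proj([.62,-.03,.12],K,T)[0].astype(int)
cv2.imwrite("pics/g3.png",cv2.resize(im[v-35:v+35,u-35:u+35],(560,560),interpolation=2)[:,:,::-1])
E
```

```text
t 7.55 tcp [ 0.5976 -0.026   0.1241] j [-0.04  0.5   0.1   1.17  0.    0.19] F [-5.6  0.7  0.3] w 0.0111
bracket yaw of tool -13.45 z axis [-0.003  0.001 -1.   ]
stand mm [np.float64(-49.0), np.float64(-0.6), np.float64(124.1)]
```

View pics/g3.png

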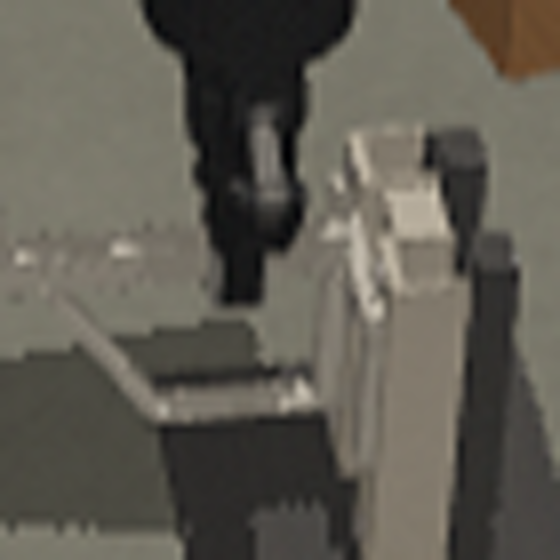

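Contact came at stand x −49, where fully in is predicted at −50.5 and a miss at −62. In the picture the crossbar sits flush against the upright at (375,300) with the claws out of sight, so both claws are in. Easing off slightly and lowering.

Call:
play_rows --moves '[[-1, [0.1, 0, 0], [0, 0, 0]], [-1, [0, 0, 0.2], [0, 0, 0]], [-1, [0, 0, 0.2], [0, 0, 0]], [-1, [0, 0, 0], [0, 0, 0]]]'

```text
clock: 7.93
eef_pos: [0.5976, -0.026, 0.1197]
tool_rot: [0.117, 0.993, -0.0, -0.001]
ft_force: [-2.7, 0.6, -3.7]
grip_width: 0.0112
```

```bash
python3 g.py
```

```text
t 7.93 tcp [ 0.5976 -0.026   0.1197] j [-0.04  0.5   0.09  1.16  0.    0.19] F [-2.7  0.6 -3.7] w 0.0112
bracket yaw of tool -13.45 z axis [-0.001  0.    -1.   ]
stand mm [np.float64(-49.0), np.float64(-0.6), np.float64(119.7)]
```

Call:
play_rows --moves '[[-1, [0, 0, 0.15], [0, 0, 0]], [-1, [0, 0, 0.15], [0, 0, 0]], [-1, [0, 0, 0], [0, 0, 0]]]'

```text
clock: 8.18
eef_pos: [0.5976, -0.026, 0.1168]
tool_rot: [0.117, 0.993, -0.0, -0.001]
ft_force: [-4.5, 0.5, -2.2]
grip_width: 0.0109
```

Call:
play_rows --moves '[[-1, [0, 0, 0.1], [0, 0, 0]], [-1, [0, 0, 0.1], [0, 0, 0]], [-1, [0, 0, 0], [0, 0, 0]]]'

```text
clock: 8.43
eef_pos: [0.5976, -0.026, 0.115]
tool_rot: [0.117, 0.993, 0.0, -0.0]
ft_force: [-4.4, 0.8, -0.7]
grip_width: 0.0111
```

Call:
play_rows --moves '[[-1, [0, 0, 0.1], [0, 0, 0]], [-1, [0, 0, 0.1], [0, 0, 0]], [-1, [0, 0, 0], [0, 0, 0]]]'

```text
clock: 8.68
eef_pos: [0.5976, -0.026, 0.1131]
tool_rot: [0.117, 0.993, 0.0, -0.0]
ft_force: [-4.7, 1.5, -0.3]
grip_width: 0.0109
```

Call:
play_rows --moves '[[-1, [0, 0, 0.1], [0, 0, 0]], [-1, [0, 0, 0.1], [0, 0, 0]], [-1, [0, 0, 0], [0, 0, 0]]]'

```text
clock: 8.93
eef_pos: [0.5976, -0.026, 0.1111]
tool_rot: [0.117, 0.993, 0.0, -0.0]
ft_force: [-4.8, 1.9, -0.3]
grip_width: 0.0109
```

Call:
play_rows --moves '[[-1, [0, 0, 0.1], [0, 0, 0]], [-1, [0, 0, 0.1], [0, 0, 0]], [-1, [0, 0, 0], [0, 0, 0]]]'

```text
clock: 9.18
eef_pos: [0.5975, -0.0259, 0.1096]
tool_rot: [0.117, 0.993, 0.0, -0.0]
ft_force: [-6.9, 1.4, 1.6]
grip_width: 0.0111
```

Call:
play_rows --moves '[[-1, [0, 0, 0.1], [0, 0, 0]], [-1, [0, 0, 0.1], [0, 0, 0]], [-1, [0, 0, 0], [0, 0, 0]]]'

```text
clock: 9.43
eef_pos: [0.5974, -0.0259, 0.1086]
tool_rot: [0.117, 0.993, 0.0, -0.0]
ft_force: [-9.0, 2.0, 6.6]
grip_width: 0.0109
```

Latch contact about 15 mm down: vertical force is up to 6.6 N and horizontal force has risen too. Relaxing, then releasing.

Call:
play_rows --moves '[[-1, [0.1, 0, -0.15], [0, 0, 0]], [-1, [0, 0, 0], [0, 0, 0]], [0, [0, 0, 0], [0, 0, 0]], [0, [0, 0, 0], [0, 0, 0]], [0, [0, 0, 0], [0, 0, 0]], [0, [0, 0, 0], [0, 0, 0]], [0, [0, 0, 0], [0, 0, 0]]]'

```text
clock: 10.02
eef_pos: [0.5978, -0.026, 0.109]
tool_rot: [0.117, 0.993, -0.0, 0.001]
ft_force: [-0.2, -0.4, 0.9]
grip_width: 0.0427
```

Call:
play_rows --moves '[[0, [0, 0, -1], [0, 0, 0]], [0, [0, 0, -2], [0, 0, 0]], [0, [0, 0, -2], [0, 0, 0]], [0, [0, 0, -1.5], [0, 0, 0]], [0, [0, 0, -0.5], [0, 0, 0]], [0, [0, 0, 0], [0, 0, 0]], [0, [0, 0, 0], [0, 0, 0]]]'

```text
clock: 10.6
eef_pos: [0.5971, -0.0259, 0.1788]
tool_rot: [0.117, 0.993, -0.0, 0.0]
ft_force: [-0.8, 0.3, 0.3]
grip_width: 0.0429
```

```bash
python3 g.py
python3 - <<'E'
from h import *
im,d,K,T=snap("side"); u,v=proj([.60,-.03,.12],K,T)[0].astype(int)
cv2.imwrite("pics/g4.png",cv2.resize(im[v-40:v+40,u-40:u+40],(560,560),interpolation=2)[:,:,::-1])
E
```

```text
t 10.6 tcp [ 0.5971 -0.0259  0.1788] j [-0.04  0.46  0.18  1.29 -0.    0.19] F [-0.8  0.3  0.3] w 0.0429
bracket yaw of tool -13.46 z axis [ 0. -0. -1.]
stand mm [np.float64(-49.6), np.float64(-0.6), np.float64(178.8)]
```

View pics/g4.png

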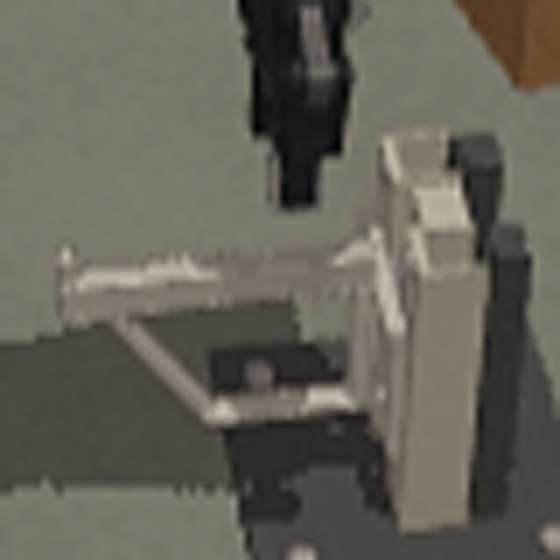

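The bracket hangs level and hooked, with its crossbar (390,290) against the face. Shutting the fingers and moving to press 15 mm from the face.

Call:
play_rows --moves '[[-1, [-0.7, 0, 0], [0, 0, 0]], [-1, [-1, 0, 0], [0, 0, 0]], [-1, [-1, 0, 0], [0, 0, 0]], [-1, [-0.7, 0, 0.5], [0, 0, 0]], [-1, [0, 0, 1], [0, 0, 0]], [-1, [0, 0, 1], [0, 0, 0]], [-1, [0, 0, 0.5], [0, 0, 0]], [-1, [0, 0, 0], [0, 0, 0]], [-1, [0, 0, 0], [0, 0, 0]]]'

```text
clock: 11.4
eef_pos: [0.6291, -0.0336, 0.1478]
tool_rot: [0.117, 0.993, -0.0, -0.001]
ft_force: [-0.5, 0.7, 0.8]
grip_width: 0.0002
```

```bash
python3 g.py
```

```text
t 11.4 tcp [ 0.6291 -0.0336  0.1478] j [-0.05  0.54  0.24  1.27  0.    0.18] F [-0.5  0.7  0.8] w 0.0002
bracket yaw of tool -13.45 z axis [-0.002  0.    -1.   ]
stand mm [np.float64(-16.6), np.float64(-0.6), np.float64(147.8)]
```

Call:
play_rows --moves '[[-1, [0, 0, 0.3], [0, 0, 0]], [-1, [0, 0, 0.3], [0, 0, 0]], [-1, [0, 0, 0.2], [0, 0, 0]], [-1, [0, 0, 0.1], [0, 0, 0]], [-1, [0, 0, 0], [0, 0, 0]]]'

```text
clock: 11.82
eef_pos: [0.63, -0.0337, 0.1397]
tool_rot: [0.117, 0.993, -0.0, -0.0]
ft_force: [-0.6, -0.9, 0.0]
grip_width: 0.0002
```

Call:
play_rows --moves '[[-1, [0, 0, 0.1], [0, 0, 0]], [-1, [0, 0, 0.1], [0, 0, 0]], [-1, [0, 0, 0.1], [0, 0, 0]], [-1, [0, 0, 0], [0, 0, 0]]]'

```text
clock: 12.15
eef_pos: [0.63, -0.0338, 0.1366]
tool_rot: [0.117, 0.993, -0.0, -0.0]
ft_force: [-0.3, -0.4, 0.8]
grip_width: 0.0002
```

Call:
play_rows --moves '[[-1, [0, 0, 0.1], [0, 0, 0]], [-1, [0, 0, 0.1], [0, 0, 0]], [-1, [0, 0, 0.1], [0, 0, 0]], [-1, [0, 0, 0], [0, 0, 0]]]'

```text
clock: 12.48
eef_pos: [0.6303, -0.0338, 0.1349]
tool_rot: [0.117, 0.993, 0.0, 0.001]
ft_force: [-1.6, 0.3, 5.0]
grip_width: 0.0002
```

Call:
play_rows --moves '[[-1, [0, 0, 0.1], [0, 0, 0]], [-1, [0, 0, 0.1], [0, 0, 0]], [-1, [0, 0, 0], [0, 0, 0]]]'

```text
clock: 12.73
eef_pos: [0.6305, -0.0337, 0.1336]
tool_rot: [0.117, 0.993, 0.0, 0.001]
ft_force: [-3.5, -0.4, 8.2]
grip_width: 0.0001
```

Call:
play_rows --moves '[[-1, [0, 0, 0.1], [0, 0, 0]], [-1, [0, 0, 0.1], [0, 0, 0]], [-1, [0, 0, 0], [0, 0, 0]]]'

```text
clock: 12.98
eef_pos: [0.6306, -0.0336, 0.132]
tool_rot: [0.117, 0.993, 0.0, 0.001]
ft_force: [-3.5, 1.1, 7.2]
grip_width: 0.0001
```

Call:
play_rows --moves '[[-1, [0, 0, 0.1], [0, 0, 0]], [-1, [0, 0, 0.1], [0, 0, 0]], [-1, [0, 0, 0], [0, 0, 0]]]'

```text
clock: 13.23
eef_pos: [0.6307, -0.0336, 0.1302]
tool_rot: [0.117, 0.993, 0.0, 0.001]
ft_force: [-2.4, 0.4, 10.1]
grip_width: 0.0002
```

Call:
play_rows --moves '[[-1, [0, 0, 0.1], [0, 0, 0]], [-1, [0, 0, 0.1], [0, 0, 0]], [-1, [0, 0, 0], [0, 0, 0]]]'

```text
clock: 13.48
eef_pos: [0.6308, -0.0337, 0.1274]
tool_rot: [0.117, 0.993, 0.0, 0.001]
ft_force: [-1.4, 0.0, 5.8]
grip_width: 0.0002
```

Call:
play_rows --moves '[[-1, [0, 0, 0.1], [0, 0, 0]], [-1, [0, 0, 0.1], [0, 0, 0]], [-1, [0, 0, 0], [0, 0, 0]]]'

```text
clock: 13.73
eef_pos: [0.6309, -0.0337, 0.1253]
tool_rot: [0.117, 0.993, 0.0, 0.001]
ft_force: [-1.3, 0.6, 5.4]
grip_width: 0.0003
```

Call:
play_rows --moves '[[-1, [0, 0, 0.1], [0, 0, 0]], [-1, [0, 0, 0.1], [0, 0, 0]], [-1, [0, 0, 0], [0, 0, 0]]]'

```text
clock: 13.98
eef_pos: [0.631, -0.0337, 0.1234]
tool_rot: [0.117, 0.993, 0.0, 0.001]
ft_force: [-0.7, 0.0, 4.7]
grip_width: 0.0001
```

Call:
play_rows --moves '[[-1, [0, 0, 0.1], [0, 0, 0]], [-1, [0, 0, 0.1], [0, 0, 0]], [-1, [0, 0, 0], [0, 0, 0]]]'

```text
clock: 14.23
eef_pos: [0.6309, -0.0338, 0.1207]
tool_rot: [0.117, 0.993, 0.0, 0.001]
ft_force: [0.4, -0.6, 3.5]
grip_width: 0.0001
```

Call:
play_rows --moves '[[-1, [0, 0, 0.1], [0, 0, 0]], [-1, [0, 0, 0.1], [0, 0, 0]], [-1, [0, 0, 0], [0, 0, 0]]]'

```text
clock: 14.48
eef_pos: [0.631, -0.0338, 0.1205]
tool_rot: [0.117, 0.993, 0.0, 0.002]
ft_force: [-3.2, 0.0, 12.2]
grip_width: 0.0
```

Call:
play_rows --moves '[[-1, [0, 0, 0.1], [0, 0, 0]], [-1, [0, 0, 0], [0, 0, 0]], [-1, [0, 0, 0], [0, 0, 0]]]'

```text
clock: 14.73
eef_pos: [0.631, -0.0337, 0.1204]
tool_rot: [0.117, 0.993, 0.0, 0.002]
ft_force: [-5.0, 0.4, 16.3]
grip_width: 0.0001
```

It stopped hard at rail top 0.1205 with 16 N, so the underside is at about 33.5 mm, inside the home range. Retracting and checking.

Call:
play_rows --moves '[[-1, [0, 0, -0.5], [0, 0, 0]], [-1, [0, 0, -1], [0, 0, 0]], [-1, [0, 0, -2], [0, 0, 0]], [-1, [0, 0, -3], [0, 0, 0]], [-1, [0, 0, -3], [0, 0, 0]], [-1, [2, 2, -2], [0, 0, 0]], [-1, [3, 3, 0], [0, 0, 0]], [-1, [2.5, 3, 0], [0, 0, 0]], [-1, [2.5, 3, 0], [0, 0, 0]], [-1, [2.5, 3, 0], [0, 0, 0]], [-1, [2.5, 3, 0], [0, 0, 0]], [-1, [1, 1, 0], [0, 0, 0]]]'

```text
clock: 15.73
eef_pos: [0.5143, 0.1818, 0.2318]
tool_rot: [0.115, 0.993, 0.001, -0.001]
ft_force: [-0.2, -0.7, -0.3]
grip_width: 0.0002
```

Call:
play_rows --moves '[[-1, [2.5, 3, 0], [0, 0, 0]], [-1, [2.5, 3, 0], [0, 0, 0]], [-1, [2, 2, 0], [0, 0, 0]], [-1, [0, 0, 0], [0, 0, 0]], [-1, [0, 0, 0], [0, 0, 0]], [-1, [0, 0, 0], [0, 0, 0]]]'

```text
clock: 16.23
eef_pos: [0.4673, 0.2717, 0.2316]
tool_rot: [0.117, 0.993, -0.0, -0.0]
ft_force: [0.2, -0.6, 0.0]
grip_width: -0.0001
```

```bash
python3 g.py
python3 - <<'E'
from h import *
o=[]
for n,w in(("top",35),("side",35)):
    im,d,K,T=snap(n); np.savez(f"{n}2.npz",im=im,d=d,K=K,T=T); u,v=proj([.62,-.03,.10],K,T)[0].astype(int); o.append(cv2.resize(im[v-w:v+w,u-w:u+w],(400,400),interpolation=2)); print(u,v)
    P=cloud(d,K,T)[v-w:v+w,u-w:u+w].reshape(-1,3); a=np.radians(-13.5); q=P-[.6454,-.0369,0]; x=q[:,0]*np.cos(a)+q[:,1]*np.sin(a); y=-q[:,0]*np.sin(a)+q[:,1]*np.cos(a)
    m=(x<-30)&(x>-120)&(abs(y)<5)&(q[:,2]>.09)&(q[:,2]<.14); print("rail top z",np.median(q[m,2]),m.sum())
    for lo,hi in((-50,-20),(-80,-50),(-110,-80),(-130,-110)): k=m&(x>lo)&(x<hi) if True else 0; k=(x*1000>lo)&(x*1000<hi)&(abs(y)<.004)&(q[:,2]>.09)&(q[:,2]<.15); print(lo,k.sum(),np.median(q[k,2]) if k.any() else None)
cv2.imwrite("pics/fin.png",np.hstack(o)[:,:,::-1])
E
```

```text
t 16.23 tcp [0.4673 0.2717 0.2316] j [ 0.53  0.32  0.12  1.37 -0.    0.76] F [ 0.2 -0.6  0. ] w -0.0001
bracket yaw of tool -13.43 z axis [-0.    -0.001 -1.   ]
stand mm [np.float64(-245.2), np.float64(258.5), np.float64(231.6)]
320 214
rail top z nan 0
-50 33 0.12189072816756052
-80 30 0.12022625556108724
-110 32 0.12043536338016214
-130 21 0.11870483183056901
339 231
rail top z nan 0
-50 13 0.11615062373168716
-80 16 0.11774592572749487
-110 17 0.1151552810005374
-130 12 0.1153030571034942
  return _methods._mean(a, axis=axis, dtype=dtype,
  ret = ret.dtype.type(ret / rcount)
```

View pics/fin.png

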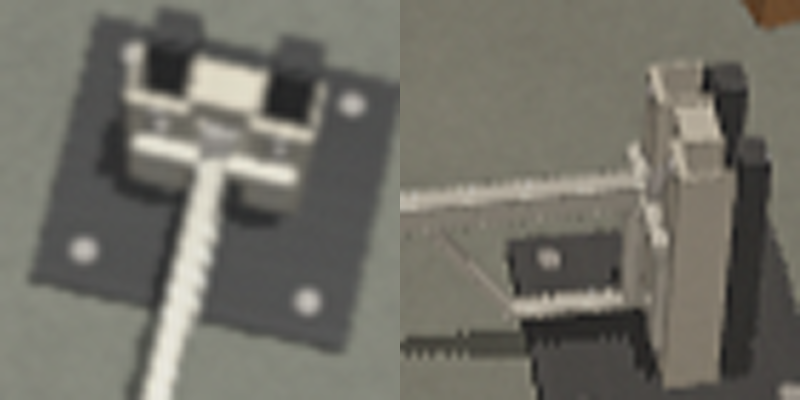

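Run:
```python
from h import *
a=np.load("top0.npz");b=np.load("top2.npz")
o=[cv2.resize(q["im"][188:212,308:340],(400,300),interpolation=cv2.INTER_CUBIC) for q in(a,b)]
cv2.imwrite("pics/latch.png",np.hstack(o)[:,:,::-1])
yaw=np.radians(-13.5);R2=np.array([[np.cos(yaw),-np.sin(yaw)],[np.sin(yaw),np.cos(yaw)]])
for x in(0,-2,-6): print(x,proj([*(R2@[x*.001,0]+[.6454,-.0369]),.1095],a["K"],a["T"]).round(1))
```

```text
0 [[322.6 204.5]]
-2 [[322.4 205.2]]
-6 [[322.1 206.5]]
```

View pics/latch.png

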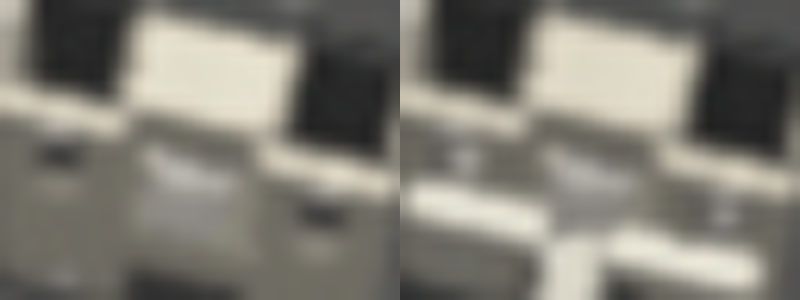

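Before and after, the latch nose looks the same: its bright slope is at crop (190,165) before and (590,165) after. After, it covers the middle of the crossbar, and both claws show in the slots at (460,158) and (722,213). The latch is out over the bar, so I'm handing in.

```bash
python3 -c "
from workcell import bot
print(bot.job_done())"
```

```text
the job is handed in; nothing more can be done
None
```

The two-claw arm is hooked into both slots of the stand and pressed down to its stop. It is released, the gripper is well clear, and I handed the job in at about 16 s.

**What I did:** I gripped the rail, lifted the arm to 65 mm and turned it to match the stand. Pushed in level, both claws entered first time and the legs met the face at about 6 N. I lowered it until the crossbar met the latch, let go, then pressed the rail top near the face with shut fingers. It went about 14 mm further to a hard stop, and the highest force I read anywhere was about 17 N.

**Last checks:**
- **Height:** the rail top stopped at 120.5 mm, which puts the underside at about 33.5 mm, inside the 35 ± 5.5 mm home range.
- **Camera heights:** the top camera's depth gave 119–122 mm for the rail top. The side camera read lower, at 115–118 mm, from few pixels and noisy depth.
- **Claws and latch:** the pictures show both claws in their slots and the latch nose as far out as before, covering the middle of the crossbar. I did not test the latch by pulling on the arm.
- **Other objects:** nothing else was gripped or deliberately touched; I did not re-check their positions.

I viewed 11 pictures, one over the budget, to confirm the latch.

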